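# Uncover the tall bead canister in the leaning case

### The arm

A 7-joint arm with a two-finger parallel gripper is mounted at the origin on the work surface. World frame = base frame: x ahead of the robot, y to its left, z up, the work surface at z = 0. Lengths are in m, angles in degrees, forces in N, time in s.
With the tool pointing down it reaches from about 0.425 to 0.875 m from the base axis. Payload 9.9 kg.
Tool frame: the origin (TCP) lies midway between the tips of the shut fingers; the grasp point (between the pads) lies 19 mm behind it; z points along the fingers, y is the line along which they close (so a half turn about z gives the same grasp; the last joint's range is limited). The gripper opens to 85 mm and grips with 20 to 120 N. Pads are 22 mm wide; open, the fingers measure 114 mm over their backs; the gripper's body (76 mm by 85 mm) begins 54 mm behind the grasp point. The pads swing forward as they close: fully open they stand 13 mm farther back than shut.
Start: joints at [69.683, 32.985, 1.427, 82.34, -0.859, 64.687, -3.237], TCP at [0.181, -0.65, 0.231] pointing down, gripper open.
Joint ranges: [-157.87, 157.87], [-19.46, 123.44], [-87.15, 90], [11.01, 140.99], [-62.26, 242.26], [9.8, 113.94], [-161.44, 161.44]. Speed limits (degrees/s): [127.2, 127.2, 172.46, 172.46, 180, 180, 180].

### API

Orientations are given as a 3x3 rotation matrix whose columns are the frame's x, y, z axes.
In Python, from cell import ctrl, eyes, order gives the robot as it stands.
- The arm moves only by the tool arm_command, never from a script. Its argument "increments" is a list of rows, each a list of 7 numbers: the shift along the tool's x, y, z in cm, then the turn, a rotation vector about the tool's x, y, z in degrees, then the closure, from 0 (fully open) to 1 (shut). In form: [[x, y, z, ax, ay, az, gripper], ...]. A call has 1 to 12 rows; each row is the pose to reach, as a shift and turn from the pose commanded when the call began, along the tool's axes at that moment; what a row does not reach only later rows make up. A row lasts 1/8 s, in which the tool goes at most 62.5 mm and 10.7 degrees, less where a joint would pass 70% of its speed; a pose out of reach is approached as far as the arm can. A call with a gripper value outside its range is refused whole. The fingers move at their own pace and stop on an object; the grip force is fixed at half the most. Time passes only in rows, so rows that repeat a pose let the fingers close. It gives the time, the measured TCP pose, the force, the opening and the grip force at its end, in the units of the state.
- ctrl.sense(): the state, without advancing time (a new reading comes with each control period).
- eyes.grab_frame(name): name is "scene" or "top"; returns a dict with "frame" (400x640x3 uint8, blue, green, red), "fov_y" (degrees; the focal length in pixels is half the picture's height over the tangent of half this angle, whatever the lens; pixels are square), "cx", "cy" (the principal point, pixels), "camera_from_world" (4x4, takes a point from world to camera coordinates). Camera axes: x right, y down, z forward; pixel columns grow to the right and rows downward; lengths in m; the calibration is good to about 2 mm. A picture is of the moment at which its call begins. There is no depth.
- order.close_job(): hands the job in; it is judged then, once.
The state is a dict: "clock": time; "q": joint angles; "dq": joint speeds; "joint_torque": joint torques, N m; "ee_pos": TCP position; "orientation": TCP orientation; "contact_force": force on the tool from outside, world axes, zero at the start; "ft_torque": the same for the moment, N m; "finger_gap": finger opening in m; "gripper_force": force on a finger pad.
Only numpy, scipy, OpenCV 4.12 (cv2) and the standard library are available. Lean on these libraries where they do the work, as an engineer would, in place of code of your own. Each camera call takes 0.05 s, during which the arm holds its last target. There are 200 camera calls.

### The job

Press the release at the front of the bead case so that its clear lid springs fully open. The cover of the tall canister is stuck on the canister inside it: draw the cover off without pulling the inner canister out of its pocket. Set the cover down gently, upright and mouth down, on the floor of the round basin, let go, and leave the inner canister, the jars and the things on the bench where they are.

Things in the scene. Friction and masses are not known exactly. Their poses are not given: they have to be found in the camera images.
- case: The bead case, fixed: grey open shell 120 (x) by 284 (y) by 62 mm (z), leaning 22 degrees: its z axis points up and to the front, x to the rear and up, y along the row. Origin: centre of the shell's underside. Three square pockets, 78 mm wide, 12 mm deep, at x = 0, y = -90, 0, 90 mm, floor at z = 8 mm; a canister stands in each, its axis along the case's z.
- lid (a joint): Angle of the clear clamshell lid (a hood 60 mm deep, 122 by 284 mm): 0 shut and latched, 1.92 open against its stop. Hinged along the rear rim; once released its spring swings it up and back in about 1 s, and it stays open, its top edge about 250 mm above the bench: carry things in front of it or over it.
- release (a joint): Angle of the black release, a rocker on a ledge in front of the lid: 0 at rest, 0.3 fully pressed. It lets go of the lid at about 0.2 and springs back.
- release_pad (a point): Middle of the top of the release's press pad, 42 (x) by 60 mm (y), 41 mm in front of the lid's front wall. Press it along the case's -z with about 6 N; travel 9 mm. The shut lid rises 66 mm above the pad along the case's z: keep the hand's body in front of it, also as it springs up.
- cover_c (a point): Cover of the tall canister: aluminium cap, 66 mm diameter, 88 mm high, wall 2.5 mm, shut at the top, about 0.14 kg. Point: on its axis half-way up; z along the axis to the shut end. It is slipped over the inner canister, bottom edge on that one's square foot, top 110 mm over the case's origin (its upper 48 mm stand above the shell's rim). Past the sealing ring it has 3 mm play all round.
- inner_c (a point): Inner canister: shut steel can, 55 mm diameter, on a square foot 74 mm wide and 14 mm thick, 95 mm high in all, about 0.4 kg. Point: on its axis half-way up, z along the axis. It stands loose in its pocket, 2 mm play each side, so that it can be lifted out but not turned. Seated, this point is 55.5 mm over the case's origin along the case's z.
- jar1_c (a point): A squat lidded jar, 56 mm high, 66 mm diameter, on the same square foot, in another pocket; its centre.
- jar2_c (a point): The other squat jar, in the third pocket; its centre.
- basin_floor (a point): Centre of the floor (top face, 4 mm over the bench) of the round shallow basin, fixed; the floor's flat part is about 190 mm in diameter, the rim 256 mm in diameter and 35 mm high.
- lacquer_c (a point): Centre of a loose lidded amber jar on the bench, 58 mm diameter, 70 mm high.
- brush_grip (a point): Handle of a loose brush, 170 mm long, lying on the bench on the robot's left, in front of the case or basin.
- seal_c (a point): Centre of the rubber sealing ring round the base of the inner canister, 9.5 mm above the cover's bottom edge. Its friction holds the cover with about 7 to 13 N over the first 10 mm of the way off, more than the inner one weighs: pulled straight off, the cover brings it along. The cover slides off if it is turned about its axis all the while these 10 mm are drawn (1 rad or more in all).

How it is judged (in metres and radians):
On the way, in this order (a step that is already met when the one before it is completed fails the run):
1. the release has been pressed and the lid has sprung fully open (value of joint lid above 1.8 rad), for 0.2 s.
2. the cover is drawn clear of the inner canister, which stays seated in its pocket (distance between cover_c and inner_c above 0.1 m and z of inner_c in the frame of case below 0.0605 m), for 0.2 s.
At the end, for the whole second after the job is handed in: The cover stands mouth down on the basin's floor, upright within 6 degrees, its axis within 65 mm of the basin's centre, at rest; the inner canister is seated in its pocket (within 5 mm of its seat, upright in it within 6 degrees, moved less than 12 mm); the lid is open at its stop (horizontal distance between cover_c and basin_floor below 0.065 m and height (world z) of cover_c between 0.042 and 0.054 m and angle between cover_c's own z axis and vertical below 0.1 rad and linear speed of cover below 0.02 m/s and z of inner_c in the frame of case below 0.0605 m and angle between the z axis of inner_c and the z axis of case, either way round below 0.1 rad and distance of inner_c from where it was at the start of the episode below 0.012 m and value of joint lid above 1.8 rad); the robot touches nothing.
It fails at once if the inner canister is pulled out of its pocket (raised more than 12 mm) (z of inner_c in the frame of case above 0.0675 m).
It fails at once if the cover is let fall (linear speed of cover above 0.6 m/s and contact force between the fingers and cover below 0.2 N).
It fails at once if a squat jar is displaced by more than 15 mm (distance of any of jar1_c, jar2_c from where it was at the start of the episode above 0.015 m).
It fails at once if the amber jar or the brush is displaced by more than 40 mm (distance of any of lacquer_c, brush_grip from where it was at the start of the episode above 0.04 m).
It also fails if it takes over 64 s, if anything falls off the work surface, if the arm or the gripper's body presses on something with over 40 N, if the wrist force passes 120 N, or if a joint passes its speed limit or range.

## Working session

There is one attempt and no reset: what is moved stays moved. The work goes in short steps, Python scripts to look and compute and a tool call to move; the robot and the scene stay as the last step left them, time stands still between calls to the robot, and variables do not carry over. Pictures are saved under pics/ and viewed, at most 12 in all, crops included, and the job is handed in when it is done.

Besides the shell and the picture viewer there is one more tool, called after "Request:" as a command line: name --pt "numbers of a row" for each row, then --argument value for the rest. arm_command: Moves the arm, as the interface text tells. Its arguments: {"type":"object","properties":{"increments":{"type":"array"}},"required":["increments"]}

```bash
ls; mkdir -p pics
python3 - <<'E'
from cell import ctrl, eyes
import cv2, numpy as np
for n in ("scene","top"):
    f=eyes.grab_frame(n); cv2.imwrite(f"pics/{n}0.png",f["frame"]); print(n,f["fov_y"],f["cx"],f["cy"]); print(np.round(f["camera_from_world"],4).tolist())
s=ctrl.sense(); print({k:np.round(v,4).tolist() for k,v in s.items()})
E
```

```text
pics
scene 53.73287858598919 315.91161200258756 195.78823294658864
[[-0.8062, 0.5916, 0.0037, 0.4122], [0.398, 0.5469, -0.7366, -0.1667], [-0.4378, -0.5924, -0.6763, 1.2018], [0.0, 0.0, 0.0, 1.0]]
top 42.13613052996409 315.942510037719 197.4234947134322
[[-0.0054, -0.9997, -0.0246, 0.0389], [-0.9882, 0.0091, -0.1528, 0.5684], [0.153, 0.0235, -0.988, 0.9856], [0.0, 0.0, 0.0, 1.0]]
{'clock': 0.1, 'q': [69.6821, 33.0282, 1.4223, 82.38, -0.8585, 64.6875, -3.2381], 'dq': [0.0687, -0.1363, -0.0339, -0.2679, -0.004, -0.055, 0.0022], 'joint_torque': [0.0064, -76.7295, 2.2577, -28.6601, 0.0157, 0.0087, 0.0], 'ee_pos': [0.1805, -0.65, 0.2305], 'orientation': [[0.9635, 0.2676, -0.0005], [0.2676, -0.9635, 0.0014], [-0.0001, -0.0015, -1.0]], 'contact_force': [0.1436, 0.5523, 0.186], 'ft_torque': [-0.0141, 0.0399, 0.0406], 'gripper_force': 0.0, 'finger_gap': 0.0853}
```

View pics/scene0.png

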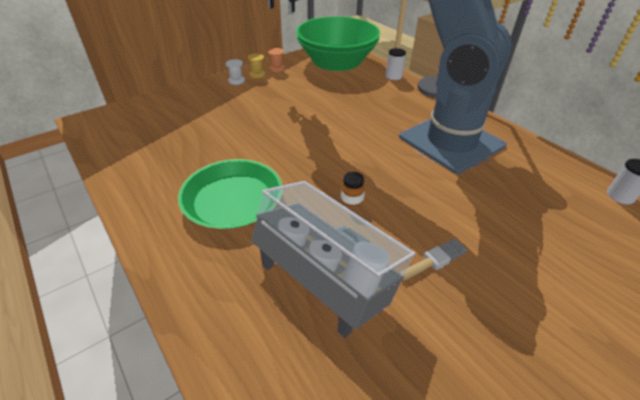

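View pics/top0.png

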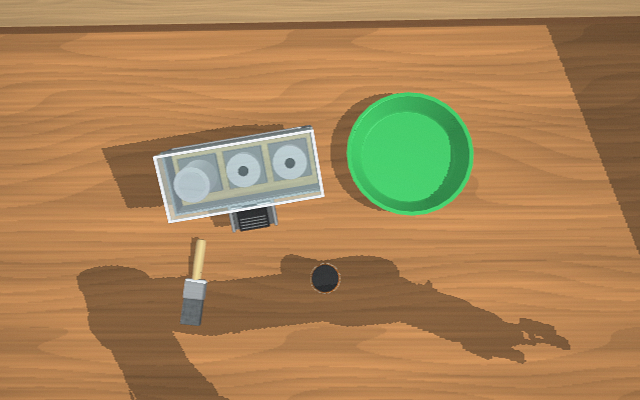

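The top view shows the cover's round top at about (192,183), jar knobs at (243,171) and (290,163), the release at (253,218), the basin centred near (407,155), the brush at (195,280) and the amber jar at (325,278). In the scene view the lid's white outline has corners near (263,192), (302,183), (412,250) and (380,272). I'll enlarge both for corner pixels.

Run:
```python
import cv2, numpy as np
a=cv2.imread("pics/top0.png")[115:240,145:335]; b=cv2.imread("pics/scene0.png")[170:340,240:430]
a=cv2.resize(a,None,fx=4,fy=4,interpolation=cv2.INTER_CUBIC)[:, :]; b=cv2.resize(b,None,fx=3.5,fy=3.5,interpolation=cv2.INTER_CUBIC)
cv2.imwrite("pics/a.png",a); cv2.imwrite("pics/b.png",b); print(a.shape,b.shape)
```

```text
(500, 760, 3) (595, 665, 3)
```

View pics/a.png

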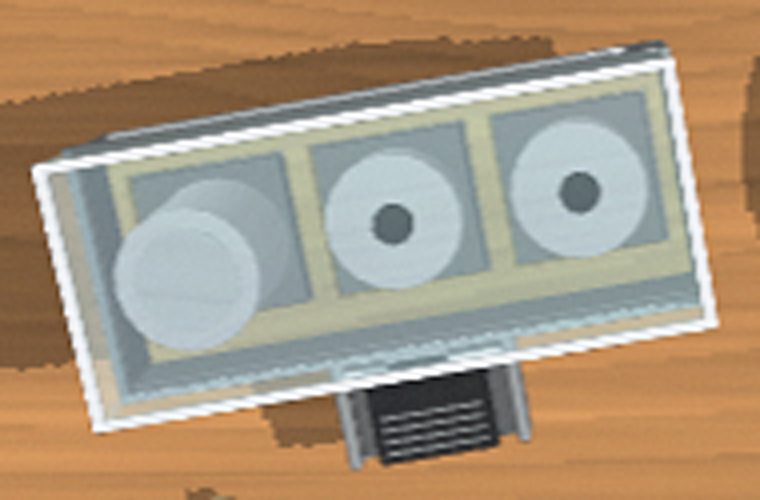

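View pics/b.png

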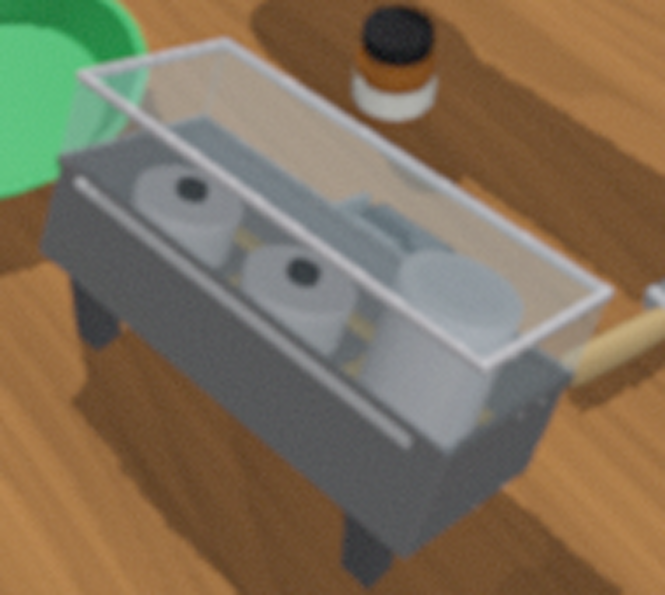

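The crops show the lid's white top outline in both views, with the cover top (a: 186,280; b: 459,292) and the knobs clearly visible. Next: triangulate and fit the case frame.

```bash
cat > h.py <<'E'
import numpy as np, cv2
from scipy.optimize import least_squares
from scipy.spatial.transform import Rotation as R
from cell import ctrl, eyes
def cam(f):
    fl=200/np.tan(np.radians(f["fov_y"]/2)); return np.array([[fl,0,f["cx"]],[0,fl,f["cy"]],[0,0,1]]), np.array(f["camera_from_world"])
def proj(f,X):
    K,T=cam(f); c=np.atleast_2d(X)@T[:3,:3].T+T[:3,3]; p=c@K.T; return p[:,:2]/p[:,2:]
def ray(f,uv,z):
    K,T=cam(f); d=T[:3,:3].T@np.linalg.solve(K,[*uv,1]); o=-T[:3,:3].T@T[:3,3]; return o+d*(z-o[2])/d[2]
def tri(f,g,a,b):
    P=[k[0]@k[1][:3] for k in (cam(f),cam(g))]
    X=cv2.triangulatePoints(*P,np.array(a,float).T,np.array(b,float).T); return (X[:3]/X[3]).T
E
python3 - <<'E'
from h import *
s,t=eyes.grab_frame("scene"),eyes.grab_frame("top")
A=np.array([[36,168],[669,62],[715,325],[98,430],[186,280],[393,224],[579,192]])
B=np.array([[487,362],[83,73],[227,41],[608,291],[459,292],[303,272],[192,189]])
a=(A+.5)/4-.5+[145,115]; b=(B+.5)/3.5-.5+[240,170]
X=tri(t,s,a,b); print(np.round(X,4).tolist())
def pts(p):
    Rm=R.from_euler("ZY",[p[3],-np.radians(22)]).as_matrix()
    L=np.array([[.061,.142,p[4]],[.061,-.142,p[4]],[-.061,-.142,p[4]],[-.061,.142,p[4]],[0,.09,.11],[0,0,p[5]],[0,-.09,p[5]]]); return L@Rm.T+p[:3]
f=lambda p:np.r_[(proj(t,pts(p))-a).ravel(),(proj(s,pts(p))-b).ravel()]
r=least_squares(f,[.5,.2,.05,.17,.122,.08],loss="soft_l1"); p=r.x
print(np.round(p,4)); print(np.round(f(p).reshape(2,-1,2),1).tolist())
Rm=R.from_euler("ZY",[p[3],-np.radians(22)]).as_matrix(); print(Rm.round(4).tolist())
print("cover c",p[:3]+Rm@[0,.09,.066],"top",p[:3]+Rm@[0,.09,.11])
# basin
hsv=cv2.cvtColor(t["frame"],cv2.COLOR_BGR2HSV); m=cv2.inRange(hsv,(50,100,40),(85,255,255))
c=max(cv2.findContours(m,0,2)[0],key=cv2.contourArea); e=cv2.fitEllipse(c); print("basin",e,ray(t,e[0],.035))
# release pad guess
for u in [(372,390),(498,370),(385,465),(500,445)]:
    uv=(np.array(u)+.5)/4-.5+[145,115]; print("rel",ray(t,uv,.10),(ray(t,uv,.10)-p[:3])@Rm)
print("lac",ray(t,(325,278),.07))
for u in [(200,240),(198,258),(193,320)]: print("brush",ray(t,u,.01))
E
```

```text
[[0.6224, 0.3161, 0.1799], [0.6677, 0.0383, 0.177], [0.5575, 0.0193, 0.1319], [0.5124, 0.2984, 0.1327], [0.5797, 0.2583, 0.1407], [0.6133, 0.1722, 0.0971], [0.6278, 0.0837, 0.0973]]
[0.6358 0.1758 0.0396 0.1627 0.1242 0.0616]
[[[-0.5, 0.3], [0.4, -0.5], [0.1, 0.4], [-0.2, 0.7], [0.3, -0.8], [0.1, 0.2], [0.2, 0.2]], [[-0.1, 1.5], [-1.1, -0.4], [-0.2, -0.2], [1.1, 0.2], [0.1, -0.2], [0.1, 0.0], [-0.1, 0.0]]]
[[0.9149, -0.162, -0.3697], [0.1502, 0.9868, -0.0607], [0.3746, 0.0, 0.9272]]
cover c [0.59682065 0.26058681 0.10080435] top [0.58055567 0.25791673 0.14160044]
basin ((409.6119689941406, 153.4890899658203), (121.5311050415039, 126.01239013671875), 107.66736602783203) [ 0.65810518 -0.15470963  0.035     ]
rel [0.533519  0.1802947 0.1      ] [-0.07027803  0.02102283  0.09352665]
rel [0.54245423 0.12121106 0.1       ] [-0.07097707 -0.03872787  0.09380908]
rel [0.49827226 0.17359203 0.1       ] [-0.10353332  0.02011842  0.10696266]
rel [0.50719749 0.1199809  0.1       ] [-0.10341954 -0.03423044  0.10691669]
lac [0.41066862 0.0178264  0.07      ]
brush [0.48844897 0.27206742 0.01      ]
brush [0.4520478  0.27508758 0.01      ]
brush [0.32950065 0.28147374 0.01      ]
```

```bash
cat >> h.py <<'E'
O=np.array([.6358,.1758,.0396]); C=R.from_euler("ZY",[.1627,-np.radians(22)]).as_matrix()
BAS=np.array([.658,-.1547,.004])
def w(*p): return O+C@np.array(p)          # case -> world
def tool(yaw=0,tilt=0):                    # tool along case -z, tilted on about case y, turned about own z
    return np.c_[C[:,1],C[:,0],-C[:,2]]@R.from_euler("xz",[tilt,yaw],degrees=True).as_matrix()
def down(b): # pointing down, tool y at bearing b
    b=np.radians(b); y=np.array([np.cos(b),np.sin(b),0]); z=np.array([0,0,-1.]); return np.c_[np.cross(y,z),y,z]
def inc(pos,Rt,frm=None):
    s=ctrl.sense() if frm is None else None
    p0,R0=(np.array(s["ee_pos"]),np.array(s["orientation"])) if s else frm
    d=R0.T@(np.array(pos)-p0)*100; a=R.from_matrix(R0.T@Rt).as_rotvec(degrees=True)
    print("inc",np.round(d,2).tolist(),np.round(a,2).tolist()); return pos,Rt
E
python3 - <<'E'
from h import *
t=eyes.grab_frame("top"); img=t["frame"]
print("tilt chk",tool(0,15)[:,2],tool(0,-15)[:,2],C)
K,T=cam(t)
def plane(uv,z):
    d=T[:3,:3].T@np.linalg.solve(K,[*uv,1]); o=-T[:3,:3].T@T[:3,3]; n=C[:,2]
    return (o+d*((O-o)@n+z)/(d@n)-O)@C
for u in [(372,390),(498,370),(385,465),(500,445)]:
    print(plane((np.array(u)+.5)/4-.5+[145,115],.058).round(4))
a=inc([.56,-.33,.30],down(-32))
a=inc(w(-.112,-.008,.11),tool(0,15),a)
print(w(-.108,-.008,.058))
E
```

```text
tilt chk [ 0.12025988  0.01974078 -0.99254615] [ 0.59386717  0.09748388 -0.79863551] [[ 0.91493903 -0.16198314 -0.36965936]
 [ 0.15018815  0.98679353 -0.06067995]
 [ 0.37460659  0.          0.92718385]]
[-0.0786  0.0265  0.058 ]
[-0.0794 -0.0354  0.058 ]
[-0.117   0.0278  0.058 ]
[-0.1168 -0.0294  0.058 ]
inc [45.13, -20.71, -6.9] [-0.05, -0.02, -42.48]
inc [36.73, -30.74, 20.04] [-6.69, 2.52, -41.27]
[0.51684221 0.14816589 0.05291915]
```

Request:
arm_command --pt "8 -3 -6.9 0 0 -8 1" --pt "14 -6 -6.9 0 0 -16 1" --pt "20 -9 -6.9 0 0 -24 1" --pt "26 -12 -6.9 0 0 -32 1" --pt "32 -15 -6.9 0 0 -40 1" --pt "38 -18 -6.9 0 0 -42.5 1" --pt "45 -20.7 -6.9 0 0 -42.5 1" --pt "45 -20.7 -6.9 0 0 -42.5 1" --pt "45 -20.7 -6.9 0 0 -42.5 1" --pt "45 -20.7 -6.9 0 0 -42.5 1"

```text
clock: 1.5
ee_pos: [0.5591, -0.33, 0.2999]
orientation: [[0.528, 0.849, -0.001], [0.849, -0.528, 0.0], [-0.0, -0.001, -1.0]]
contact_force: [-0.2, -1.1, 0.6]
finger_gap: 0.0001
gripper_force: 0.0
```

Run:
```python
from h import *
s=ctrl.sense(); print(s["clock"],s["ee_pos"],np.round(s["q"],1),s["contact_force"])
a=inc([.50,-.05,.28],tool(0,0))
a=inc(w(-.112,-.003,.11),tool(0,-15),a)
print(w(-.11,-.003,.058))
```

```text
1.5 [ 0.55909344 -0.3300233   0.29992325] [ 34.2  28.4 -13.   80.    6.5  72.4 -11.2] [-0.16607647 -1.10525652  0.63218479]
inc [20.66, -19.81, 2.0] [-21.08, 7.91, -40.69]
inc [19.78, -4.39, 17.68] [-15.0, 0.0, 0.0]
[0.51420241 0.15279949 0.05216994]
```

Request:
arm_command --pt "4 -4 0.5 -4 1.5 -8 1" --pt "8 -8 1 -8 3 -16 1" --pt "12 -12 1.5 -12 4.5 -24 1" --pt "16 -16 2 -16 6 -32 1" --pt "20.7 -19.8 2 -21 7.9 -40.7 1" --pt "20.7 -19.8 2 -21 7.9 -40.7 1" --pt "20.7 -19.8 2 -21 7.9 -40.7 1" --pt "20.7 -19.8 2 -21 7.9 -40.7 1"

```text
clock: 2.5
ee_pos: [0.5009, -0.0521, 0.2805]
orientation: [[-0.157, 0.916, 0.369], [0.988, 0.146, 0.059], [-0.0, 0.374, -0.927]]
contact_force: [1.2, -0.5, -0.3]
finger_gap: -0.0001
gripper_force: 0.0
```

Request:
arm_command --pt "4 -1 3 -4 0 0 1" --pt "8 -2 6 -8 0 0 1" --pt "12 -3 9 -12 0 0 1" --pt "16 -4 12 -15 0 0 1" --pt "19.8 -4.4 15 -15 0 0 1" --pt "19.8 -4.4 17.5 -15 0 0 1" --pt "19.8 -4.4 17.5 -15 0 0 1" --pt "19.8 -4.4 17.5 -15 0 0 1"

```text
clock: 3.5
ee_pos: [0.5024, 0.1053, 0.1254]
orientation: [[-0.158, 0.842, 0.515], [0.987, 0.153, 0.052], [-0.035, 0.516, -0.856]]
contact_force: [0.4, -1.7, -1.1]
finger_gap: 0.0001
gripper_force: 0.0
```

Run:
```python
from h import *
s=ctrl.sense(); print(s["clock"],s["ee_pos"],np.round(s["q"],1),s["contact_force"],(s["ee_pos"]-O)@C)
a=inc(w(-.11,-.003,.058),tool(0,-15)); inc(w(-.11,-.003,.048),tool(0,-15))
t,f=eyes.grab_frame("top"),eyes.grab_frame("scene")
a=cv2.resize(t["frame"][90:290,130:350],None,fx=2,fy=2); b=cv2.resize(f["frame"][130:330,230:450],None,fx=2,fy=2)
cv2.imwrite("pics/p1.png",np.hstack([a,b])[:, :800])
```

```text
3.5 [0.50237168 0.10525893 0.1254252 ] [  29.2   45.2  -86.7  140.9   95.2   62.9 -109.6] [ 0.44863567 -1.65427561 -1.08845551] [-0.10052252 -0.04799633  0.13317919]
inc [4.76, -2.06, 7.12] [-5.89, 1.79, 0.94]
inc [4.8, -2.22, 8.11] [-5.89, 1.79, 0.94]
```

View pics/p1.png

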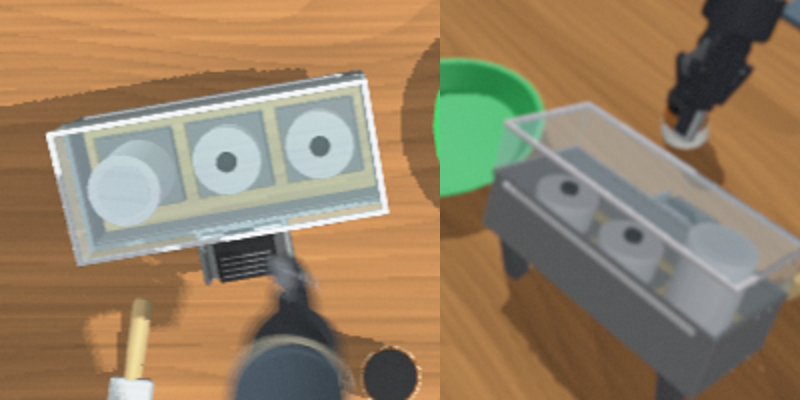

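The picture shows the hand hovering to the right of the pad. The extra tilt drove q3 and q4 to their limits. I'll back off to a vertical pose and press with one opened finger instead, which keeps the body well in front of the lid.

Run:
```python
from h import *
inc([.55,-.08,.32],down(-5))
```

```text
inc [-20.16, 11.31, -15.85] [30.65, -2.53, 14.48]
```

Request:
arm_command --pt "-2 0 -6 3 0 1 1" --pt "-4 0 -12 6 0 3 1" --pt "-8 2 -16 12 -1 6 1" --pt "-12 5 -16 18 -1 9 1" --pt "-16 8 -16 24 -2 12 1" --pt "-20 11 -16 30 -2.5 14 0.5" --pt "-20 11 -16 30 -2.5 14 0.2" --pt "-20 11 -16 30 -2.5 14 0.0" --pt "-20 11 -16 30 -2.5 14 0.0"

```text
clock: 4.72
ee_pos: [0.5441, -0.0807, 0.3267]
orientation: [[0.076, 0.997, 0.017], [0.997, -0.076, -0.015], [-0.013, 0.018, -1.0]]
contact_force: [0.3, -0.2, 0.1]
finger_gap: 0.0718
gripper_force: 0.0
```

Run:
```python
from h import *
s=ctrl.sense(); print(s["clock"],s["ee_pos"],np.round(s["q"],1),s["finger_gap"])
Rt=down(9.3)@R.from_euler("x",-4,degrees=True).as_matrix(); print(Rt.round(3).tolist())
tip=np.array([0,.050,-.013])
a=None
for z in (.15,.062):
    P=w(-.114,-.003,.058); P=P+ (z-.058)*C[:,2]; a=inc(P-Rt@tip,Rt,a); print(a[0])
```

```text
4.725 [ 0.54408537 -0.0807362   0.32671319] [ 48.7  31.4 -74.9  92.   31.9  80.  -34. ] 0.07181747227086042
[[-0.162, 0.984, 0.069], [0.987, 0.161, 0.011], [0.0, 0.07, -0.998]]
inc [21.27, -13.61, 20.19] [-3.02, 1.36, -13.64]
[0.42820632 0.13870222 0.11951627]
inc [0.0, 2.72, 8.37] [0.0, 0.0, 0.0]
[0.46073635 0.14404205 0.03792409]
```

```bash
cat > fk.py <<'E'
from h import *
D=[([69.6821,33.0282,1.4223,82.38,-.8585,64.6875,-3.2381],[.1805,-.65,.2305],[[.9635,.2676,-.0005],[.2676,-.9635,.0014],[-.0001,-.0015,-1]]),
([34.2,28.4,-13,80,6.5,72.4,-11.2],[.5591,-.33,.2999],[[.528,.849,-.001],[.849,-.528,0],[0,-.001,-1]]),
([29.2,45.2,-86.7,140.9,95.2,62.9,-109.6],[.5024,.1053,.1254],[[-.158,.842,.515],[.987,.153,.052],[-.035,.516,-.856]]),
([48.7,31.4,-74.9,92,31.9,80,-34],[.5441,-.0807,.3267],[[.076,.997,.017],[.997,-.076,-.015],[-.013,.018,-1]])]
def fk(q,P,s=None):
    c1,h,a,b,L,da,db,dl,c7=P[:9]; s=s or S; r=lambda ax,v:R.from_euler(ax,v,degrees=True).as_matrix()
    M=r("z",s[0]*q[0]+c1); p=np.array([0,0,h]); M=M@r("y",q[1]); M=M@r("z",s[1]*q[2]); p=p+M@[da,0,a]
    M=M@r("y",q[3]); M=M@r("z",s[2]*q[4]); p=p+M@[db,0,b]; M=M@r("y",q[5]); p=p+M@[dl,0,0]; M=M@r("z",s[3]*q[6]+c7); return p+M@[0,0,L],M
S=[-1,-1,-1,-1]
E
python3 - <<'E'
from fk import *; import itertools
best=[]
for s in itertools.product([-1,1],repeat=4):
  for c7 in (0,90,180,-90):
    f=lambda P:np.concatenate([np.r_[(fk(q,P,s)[0]-p)*5,(fk(q,P,s)[1]-np.array(m)).ravel()] for q,p,m in D])
    for c1 in (0,-140):
        r=least_squares(f,[c1,.33,.45,.45,.25,0,0,0,c7],x_scale=[10]+[.1]*7+[10]); best.append((r.cost,s,r.x.round(4).tolist()))
best.sort(key=lambda x:x[0]); print(*best[:4],sep="\n")
E
```

```text
(np.float64(0.001381975154901901), (-1, -1, -1, -1), [-3.9078, 0.3552, 0.5804, 0.42, 0.4495, -0.0545, 0.0135, -0.0315, 86.2189])
(np.float64(0.0013819751549019011), (-1, -1, -1, -1), [-3.9078, 0.3552, 0.5804, 0.42, 0.4495, -0.0545, 0.0135, -0.0315, 86.2189])
(np.float64(0.001381975154901908), (-1, -1, -1, -1), [-3.9078, 0.3552, 0.5804, 0.42, 0.4495, -0.0545, 0.0135, -0.0315, 86.2189])
(np.float64(0.0013819751549019245), (-1, -1, -1, -1), [-3.9078, 0.3552, 0.5804, 0.42, 0.4495, -0.0545, 0.0135, -0.0315, 86.2189])
```

```bash
cat >> fk.py <<'E'
P0=[-3.9078,.3552,.5804,.42,.4495,-.0545,.0135,-.0315,86.2189]
LO=np.array([-157.87,-19.46,-87.15,11.01,-62.26,9.8,-161.44]); HI=np.array([157.87,123.44,90,140.99,242.26,113.94,161.44])
def err(q,p,M):
    a,b=fk(q,P0); return np.r_[(p-a)*5,R.from_matrix(M@b.T).as_rotvec()]
def step(q,p,M,n=4):
    for _ in range(n):
        e=err(q,p,M); J=np.array([(err(q+d,p,M)-e) for d in np.eye(7)*.1]).T/.1
        q=np.clip(q-J.T@np.linalg.solve(J@J.T+1e-7*np.eye(6),e),LO,HI)
    return q
def path(q,wps,n=25,v=True):
    p,M=fk(q,P0)
    for (p1,M1) in wps:
        rv=R.from_matrix(M.T@M1).as_rotvec()
        for k in range(1,n+1): q=step(q,p+(np.array(p1)-p)*k/n,M@R.from_rotvec(rv*k/n).as_matrix())
        p,M=np.array(p1),M1
        if v: print(np.round(q,1).tolist(),"err",np.abs(err(q,p,M)).max().round(3))
    return q
def ik(p,M,q3=0,th=0):
    best=None
    for s in ([-th,35,q3,90,0,40,0],[-th,35,q3,110,0,20,0],[-th,30,q3,80,0,70,60],[-th,30,q3,80,0,70,-60]):
        r=least_squares(lambda q:np.r_[err(q,p,M)*100,(q[2]-q3)*.002],np.clip(s,LO+1,HI-1),bounds=(LO,HI))
        if best is None or r.cost<best.cost: best=r
    return best.x.round(1).tolist(),np.abs(err(best.x,p,M)).max().round(4)
E
cat > t.py <<'E'
from fk import *
q=np.array(D[0][0])
print("replay"); path(q,[([.559,-.33,.3],down(-32)),([.5,-.05,.28],tool(0,0)),(w(-.112,-.003,.11),tool(0,-15))])
Rt=down(9.3)@R.from_euler("x",-4,degrees=True).as_matrix()
a,b=[.428,.139,.12],[.461,.144,.038]
print("ik press",ik(a,Rt,0,17),ik(b,Rt,0,17))
for yaw in (-60,0,60):
    for z in (.07,.18): print("ik cover",yaw,z,ik(w(0,.09,z),tool(yaw),0,24))
print("cur direct"); path(np.array(D[3][0]),[(a,Rt),(b,Rt)])
print("unwind"); path(np.array(D[3][0]),[([.10,-.47,.33],down(-80)),([.2,-.75,.33],down(-75)),([.75,-.2,.3],down(-15)),([.75,.1,.3],down(8)),(a,Rt),(b,Rt)])
E
python3 t.py
```

```text
replay
[34.3, 28.3, -12.9, 80.4, 6.4, 72.1, -10.9] err 0.0
[37.1, 3.5, -30.1, 121.9, -10.2, 34.8, 24.1] err 0.0
[-11.3, 28.1, -23.1, 141.0, 144.9, 36.0, -161.4] err 0.375
ik press ([-22.5, 20.9, -0.0, 123.8, 1.2, 31.3, -14.1], np.float64(0.0)) ([-21.7, 32.4, 0.0, 124.0, 1.8, 19.6, -14.0], np.float64(0.0))
ik cover -60 0.07 ([-31.3, 31.4, -0.0, 117.5, 33.7, 12.1, 6.3], np.float64(0.0))
ik cover -60 0.18 ([-33.5, 18.8, -0.0, 116.7, 18.0, 24.8, 20.8], np.float64(0.0))
ik cover 0 0.07 ([-31.3, 31.4, -0.0, 117.5, 33.7, 12.1, -53.7], np.float64(0.0))
ik cover 0 0.18 ([-33.5, 18.8, 0.0, 116.7, 18.0, 24.8, -39.2], np.float64(0.0))
ik cover 60 0.07 ([-31.3, 31.4, 0.0, 117.5, 33.7, 12.1, -113.7], np.float64(0.0))
ik cover 60 0.18 ([-33.5, 18.8, 0.0, 116.7, 18.0, 24.8, -99.2], np.float64(0.0))
cur direct
[22.6, 34.9, -67.0, 122.9, 47.3, 48.6, -63.8] err 0.0
[15.0, 43.9, -56.4, 122.7, 60.7, 43.0, -72.7] err 0.0
unwind
[123.9, 21.5, -70.4, 98.5, 21.0, 74.9, -30.7] err 0.0
[91.5, 47.1, -57.2, 56.2, 38.1, 92.9, -27.7] err 0.0
[33.9, 50.2, -64.6, 59.3, 44.0, 92.5, -32.0] err 0.0
[13.7, 49.6, -67.7, 62.8, 44.9, 92.2, -33.7] err 0.0
[24.6, 37.7, -72.0, 122.7, 50.3, 52.2, -67.5] err 0.0
[17.4, 46.6, -61.8, 122.6, 63.4, 47.3, -75.5] err 0.0
```

```bash
cat > t2.py <<'E'
from fk import *
Rt=down(9.3)@R.from_euler("x",-4,degrees=True).as_matrix()
a,b=[.428,.139,.12],[.461,.144,.038]
q0=path(np.array(D[3][0]),[(a,Rt),(b,Rt),(a,Rt)],v=False)
for y0,y1 in ((60,-60),(-60,60),(20,-100),(0,120),(40,-80),(100,-20)):
    print(y0,y1)
    q=path(q0,[([.47,.14,.3],down(9.3)),(w(0,.09,.18),tool(y0)),(w(0,.09,.07),tool(y0)),(w(0,.09,.082),tool((y0+y1)/2)),(w(0,.09,.084),tool(y1)),(w(0,.09,.19),tool(y1))])
E
python3 t2.py
```

```text
60 -60
[30.2, 28.9, -78.3, 100.3, 29.3, 75.4, -45.1] err 0.0
[-1.1, 23.3, -44.2, 116.0, 48.1, 35.6, -127.8] err 0.0
[-9.8, 34.2, -31.7, 116.6, 67.2, 26.9, -144.1] err 0.0
[-2.5, 35.7, -43.8, 116.6, 70.5, 34.3, -86.7] err 0.0
[2.4, 38.5, -52.7, 116.5, 73.8, 40.4, -29.2] err 0.0
[10.2, 28.1, -63.2, 115.5, 56.6, 45.3, -16.0] err 0.0
-60 60
[30.2, 28.9, -78.3, 100.3, 29.3, 75.4, -45.1] err 0.0
[15.7, 38.0, -79.1, 115.4, 66.8, 58.0, -25.2] err 0.0
[9.2, 48.3, -69.1, 116.3, 81.9, 55.0, -34.2] err 0.0
[8.3, 44.9, -66.1, 116.4, 79.0, 51.5, -92.6] err 0.0
[6.3, 42.0, -61.0, 116.4, 76.9, 46.9, -151.3] err 0.0
[13.7, 31.8, -71.1, 115.3, 60.8, 50.7, -140.0] err 0.0
20 -100
[30.2, 28.9, -78.3, 100.3, 29.3, 75.4, -45.1] err 0.0
[6.3, 26.9, -56.4, 115.8, 55.1, 41.4, -94.4] err 0.0
[-1.7, 37.7, -45.4, 116.4, 73.7, 35.5, -109.2] err 0.0
[3.1, 39.3, -54.2, 116.5, 74.8, 41.6, -49.9] err 0.0
[6.3, 42.0, -60.9, 116.4, 76.9, 46.9, 8.7] err 0.0
[13.7, 31.8, -71.0, 115.3, 60.8, 50.7, 20.0] err 0.0
0 120
[30.2, 28.9, -78.3, 100.3, 29.3, 75.4, -45.1] err 0.0
[9.5, 29.2, -62.5, 115.7, 58.4, 45.0, -77.5] err 0.
[... 184 characters left out ...]
 116.4, 17.2, 26.2, -158.5] err 0.0
40 -80
[30.2, 28.9, -78.3, 100.3, 29.3, 75.4, -45.1] err 0.0
[2.8, 24.9, -50.3, 115.9, 51.6, 38.3, -111.2] err 0.0
[-5.5, 35.8, -38.6, 116.5, 70.8, 31.1, -127.0] err 0.0
[0.4, 37.4, -49.0, 116.5, 72.7, 37.8, -68.4] err 0.0
[4.4, 40.1, -56.8, 116.5, 75.4, 43.5, -10.3] err 0.0
[12.0, 29.8, -67.1, 115.4, 58.7, 47.8, 2.0] err 0.0
100 -20
[30.2, 28.9, -78.3, 100.3, 29.3, 75.4, -45.1] err 0.0
[-9.4, 21.0, -31.9, 116.2, 40.7, 31.4, -160.8] err 0.0
[-27.9, 31.4, -4.7, 117.3, 42.1, 13.7, -161.4] err 0.002
[-16.3, 31.2, -21.7, 116.9, 57.4, 21.9, -115.6] err 0.0
[-7.3, 33.4, -35.6, 116.7, 66.0, 29.3, -63.0] err 0.0
[1.2, 22.8, -47.3, 115.8, 47.6, 37.3, -47.6] err 0.0
```

Request:
arm_command --pt "3 -3 3 0 0 -3 0" --pt "6 -6 5 -1 0 -6 0" --pt "10 -10 8 -2 1 -9 0" --pt "14 -13.6 11 -3 1.4 -12 0" --pt "18 -13.6 14 -3 1.4 -13.6 0" --pt "21.3 -13.6 18 -3 1.4 -13.6 0" --pt "21.3 -13.6 20.2 -3 1.4 -13.6 0" --pt "21.3 -13.6 20.2 -3 1.4 -13.6 0" --pt "21.3 -13.6 20.2 -3 1.4 -13.6 0"

```text
clock: 5.85
ee_pos: [0.4288, 0.1387, 0.1205]
orientation: [[-0.161, 0.984, 0.07], [0.987, 0.161, 0.012], [0.0, 0.071, -0.998]]
contact_force: [0.5, 0.5, -0.1]
finger_gap: 0.0856
gripper_force: 0.0
```

Run:
```python
from h import *
s=ctrl.sense(); print(s["clock"],s["ee_pos"],np.round(s["q"],1),s["finger_gap"],s["contact_force"])
Rt=down(9.3)@R.from_euler("x",-4,degrees=True).as_matrix()
tip=np.array([0,.050,-.013]); Rm=np.array(s["orientation"]); print("tip in case",(s["ee_pos"]+Rm@tip-O)@C)
for z in (.064,.046): inc(w(-.112,-.003,z)-Rt@tip,Rt)
t,f=eyes.grab_frame("top"),eyes.grab_frame("scene")
a=cv2.resize(t["frame"][90:290,130:350],None,fx=2,fy=2); b=cv2.resize(f["frame"][130:330,250:430],None,fx=2,fy=2)
cv2.imwrite("pics/p2.png",np.hstack([a,b])[:, :800])
```

```text
5.85 [0.4287549  0.13868693 0.12052702] [ 20.2  33.7 -66.2 125.1  47.5  46.9 -67.3] 0.08564440266160943 [ 0.5156026   0.46173126 -0.06336974]
tip in case [-0.11311922 -0.00313064  0.15077813]
inc [0.01, 2.78, 8.22] [0.05, -0.01, -0.03]
inc [0.01, 3.33, 9.93] [0.05, -0.01, -0.03]
```

View pics/p2.png

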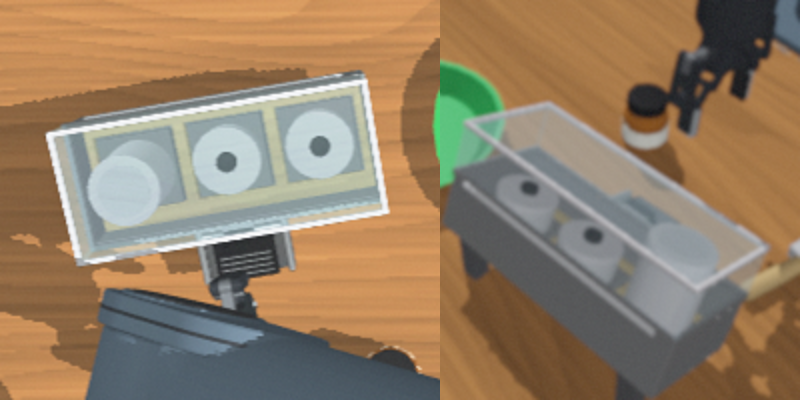

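The picture shows the open finger at about (232,290), in front of the pad at (250,260), clear of the lid. Descend and press.

Request:
arm_command --pt "0 0.7 2 0 0 0 0" --pt "0 1.4 4 0 0 0 0" --pt "0 2.0 6 0 0 0 0" --pt "0 2.5 7.5 0 0 0 0" --pt "0 2.8 8.2 0 0 0 0" --pt "0 2.8 8.2 0 0 0 0"

```text
clock: 6.7
ee_pos: [0.4624, 0.1442, 0.0402]
orientation: [[-0.16, 0.985, 0.069], [0.987, 0.16, 0.012], [0.001, 0.07, -0.998]]
contact_force: [-1.1, 0.7, -0.3]
finger_gap: 0.0853
gripper_force: 0.0
```

Request:
arm_command --pt "0 0.1 0.3 0 0 0 0" --pt "0 0.2 0.6 0 0 0 0" --pt "0 0.3 0.9 0 0 0 0" --pt "0 0.4 1.2 0 0 0 0"

```text
clock: 7.2
ee_pos: [0.4668, 0.145, 0.028]
orientation: [[-0.161, 0.985, 0.069], [0.987, 0.161, 0.011], [0.0, 0.07, -0.998]]
contact_force: [-1.0, -0.8, 1.9]
finger_gap: 0.0853
gripper_force: 1.5
```

Contact has just begun (about 2 N). Press further in small steps.

Request:
arm_command --pt "0 0.1 0.25 0 0 0 0" --pt "0 0.2 0.5 0 0 0 0" --pt "0 0.25 0.7 0 0 0 0"

```text
clock: 7.58
ee_pos: [0.4693, 0.1457, 0.0224]
orientation: [[-0.162, 0.984, 0.07], [0.987, 0.162, 0.011], [-0.001, 0.071, -0.998]]
contact_force: [-17.2, -9.0, 46.1]
finger_gap: 0.0853
gripper_force: 23.6
```

Run:
```python
from h import *
s=ctrl.sense(); print(s["clock"],s["ee_pos"],s["contact_force"],s["ft_torque"])
tip=np.array([0,.050,-.013]); Rm=np.array(s["orientation"]); print("tip in case",(s["ee_pos"]+Rm@tip-O)@C)
f=eyes.grab_frame("scene"); g=eyes.grab_frame("top"); cv2.imwrite("pics/x.png",f["frame"])
a=cv2.imread("pics/scene0.png"); b=cv2.imread("pics/top0.png")
print("lid change", np.abs(f["frame"].astype(int)-a)[180:200,255:330].mean(), np.abs(g["frame"].astype(int)-b)[120:220,150:325].mean())
```

```text
7.575 [0.4693459  0.14569851 0.02236762] [-17.19102369  -8.98548922  46.06144623] [-1.30474811  0.81504769 -0.364098  ]
tip in case [-0.11169901 -0.00273409  0.04433599]
lid change 27.150444444444446 41.194761904761904
```

Force 46 N means the rocker is at its stop, and the lid's picture has changed. Back off along the case's z and look.

Request:
arm_command --pt "0 -0.5 -1.5 0 0 0 0" --pt "0 -2 -4 0 0 0 0" --pt "0 -3.5 -8 0 0 0 0" --pt "0 -5 -12 0 0 0 0" --pt "0 -5 -12 0 0 0 0"

```text
clock: 8.3
ee_pos: [0.4129, 0.1366, 0.1396]
orientation: [[-0.161, 0.984, 0.073], [0.987, 0.161, 0.012], [0.0, 0.074, -0.997]]
contact_force: [1.5, -0.5, -0.5]
finger_gap: 0.0856
gripper_force: 0.0
```

Run:
```python
from h import *
s=ctrl.sense(); print(s["clock"],s["ee_pos"],np.round(s["q"],1),s["contact_force"])
t,f=eyes.grab_frame("top"),eyes.grab_frame("scene")
a=t["frame"][60:300,130:350]; b=f["frame"][110:350,220:440]
cv2.imwrite("pics/p3.png",cv2.resize(np.hstack([a,b]),None,fx=1.8,fy=1.8))
inc([.47,.14,.30],down(9.3)@R.from_euler("z",40,degrees=True).as_matrix())
```

```text
8.3 [0.41291045 0.13664519 0.13963578] [ 22.1  30.7 -68.5 125.9  44.2  47.1 -65.4] [ 1.45301696 -0.51028749 -0.49711522]
inc [-0.5, 6.83, -15.79] [3.92, -1.43, 39.91]
```

View pics/p3.png

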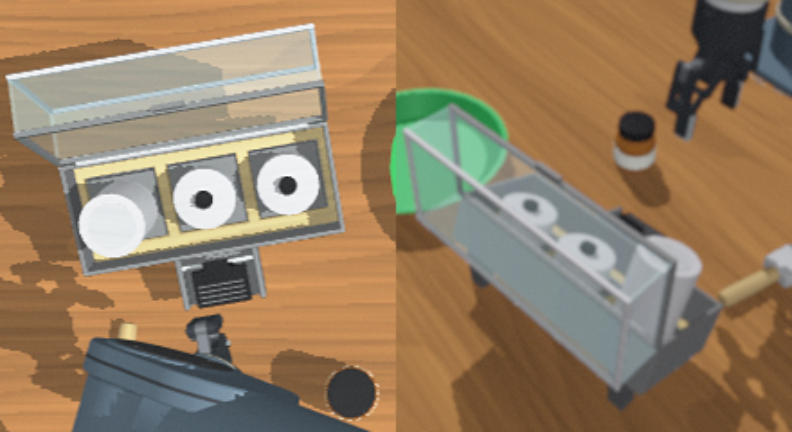

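The lid is fully open at its stop and the cover still stands in its pocket, top centre at about (192,185) in the top view. Next: move above the cover with the tool turned +40°.

Request:
arm_command --pt "0 1 -4 1 0 10 0" --pt "0 3 -8 2 0 20 0" --pt "0 5 -12 3 -1 30 0" --pt "-0.5 6.8 -15.8 3.9 -1.4 40 0" --pt "-0.5 6.8 -15.8 3.9 -1.4 40 0" --pt "-0.5 6.8 -15.8 3.9 -1.4 40 0"

```text
clock: 9.15
ee_pos: [0.469, 0.1399, 0.2985]
orientation: [[0.51, 0.86, -0.003], [0.86, -0.51, -0.0], [-0.001, -0.002, -1.0]]
contact_force: [-0.8, 0.7, 0.3]
finger_gap: 0.0853
gripper_force: 0.0
```

Run:
```python
from h import *
s=ctrl.sense(); print(s["clock"],s["ee_pos"],np.round(s["q"],1))
a=inc(w(0,.09,.165),tool(40)); print(a[0])
```

```text
9.15 [0.46899735 0.13992059 0.29851278] [ 24.   22.9 -65.1 101.9  22.   69.6 -78. ]
inc [14.53, 2.02, 10.57] [-16.98, 14.22, 0.01]
[0.56022772 0.25459923 0.19258534]
```

Request:
arm_command --pt "3 0 1 -4 3 0 0" --pt "6 0.5 3 -8 7 0 0" --pt "9 1 5 -12 10 0 0" --pt "12 1.5 7.5 -15 12.5 0 0" --pt "14.5 2 10.6 -17 14.2 0 0" --pt "14.5 2 10.6 -17 14.2 0 0" --pt "14.5 2 10.6 -17 14.2 0 0" --pt "14.5 2 10.6 -17 14.2 0 0"

```text
clock: 10.15
ee_pos: [0.5606, 0.2541, 0.1947]
orientation: [[0.465, 0.803, 0.372], [0.851, -0.521, 0.06], [0.242, 0.289, -0.926]]
contact_force: [-0.5, -0.2, 0.1]
finger_gap: 0.0853
gripper_force: 0.0
```

Run:
```python
from h import *
s=ctrl.sense(); print(s["clock"],s["ee_pos"],np.round(s["q"],1),"case",(s["ee_pos"]-O)@C)
inc(w(0,.09,.125),tool(40)); inc(w(0,.09,.072),tool(40))
t,f=eyes.grab_frame("top"),eyes.grab_frame("scene")
print("tcp px",proj(f,s["ee_pos"]),"cover top px",proj(f,w(0,.09,.11)))
b=f["frame"][130:330,290:490]; a=t["frame"][90:290,110:310]
cv2.imwrite("pics/p4.png",cv2.resize(np.hstack([a,b]),None,fx=2,fy=2))
```

```text
10.15 [0.56064654 0.25406673 0.19471509] [   0.3   27.3  -49.2  114.1   54.6   40.6 -113.9] case [0.00110104 0.0894067  0.16685217]
inc [-0.03, -0.13, 4.18] [0.13, -0.04, -0.11]
inc [-0.03, -0.14, 9.48] [0.13, -0.04, -0.11]
tcp px [[381.05001987 226.20108564]] cover top px [[370.84456049 252.88712627]]
```

View pics/p4.png

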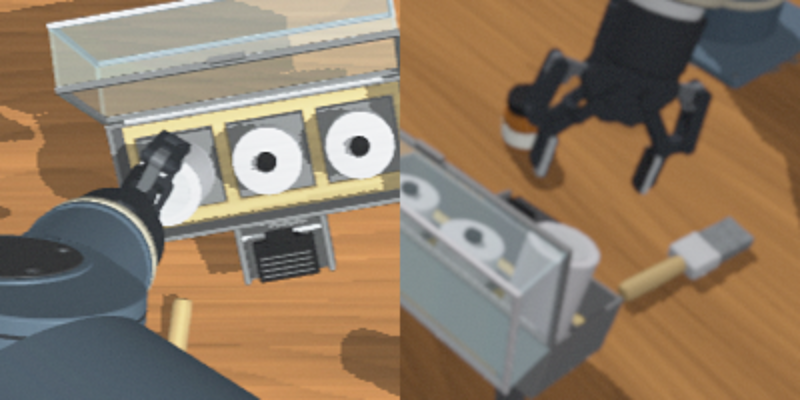

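The fingers straddle the cover symmetrically; its top is at about (371,253) in the scene view, directly along the tool axis. Descend, then close.

Request:
arm_command --pt "0 -0.1 2 0 0 0 0" --pt "0 -0.1 4 0 0 0 0" --pt "0 -0.1 5.5 0 0 0 0" --pt "0 -0.1 7 0 0 0 0" --pt "0 -0.1 8.5 0 0 0 0" --pt "0 -0.1 9.5 0 0 0 0" --pt "0 -0.1 10.5 0 0 0 0" --pt "0 -0.1 10.5 0 0 0 0" --pt "0 -0.1 10.5 0 0 0 0"

```text
clock: 11.38
ee_pos: [0.5986, 0.2618, 0.0967]
orientation: [[0.465, 0.804, 0.372], [0.852, -0.52, 0.061], [0.242, 0.288, -0.926]]
contact_force: [-0.5, -0.7, 0.9]
finger_gap: 0.0859
gripper_force: 0.0
```

Request:
arm_command --pt "0 0 0 0 0 0 0.1" --pt "0 0 0 0 0 0 0.15" --pt "0 0 0 0 0 0 0.2" --pt "0 0 0 0 0 0 0.25" --pt "0 0 0 0 0 0 0.3" --pt "0 0 0 0 0 0 0.4" --pt "0 0 0 0 0 0 0.4" --pt "0 0 0 0 0 0 0.4"

```text
clock: 12.38
ee_pos: [0.5984, 0.262, 0.0969]
orientation: [[0.464, 0.804, 0.372], [0.852, -0.52, 0.061], [0.242, 0.288, -0.926]]
contact_force: [-4.7, -0.1, 5.2]
finger_gap: 0.0656
gripper_force: 65.0
```

Run:
```python
from h import *
s=ctrl.sense(); print(s["clock"],s["ee_pos"],np.round(s["q"],1),"case",(s["ee_pos"]-O)@C,s["finger_gap"],s["gripper_force"],s["contact_force"]); inc(w(0,.09,.06),tool(40))
```

```text
12.375 [0.5984089  0.26197456 0.09688649] [  -5.9   36.8  -40.4  114.9   70.6   34.7 -127.1] case [0.00019172 0.09109323 0.06170801] 0.06559512785235015 65.03105029463768 [-4.66119436 -0.1082117   5.22241943]
inc [-0.1, 0.06, 0.17] [0.11, -0.07, -0.05]
```

Gripped at 65.6 mm. Turn while drawing about 1 mm per 10°.

Request:
arm_command --pt "0 0 0 0 0 -9.5 0.5" --pt "0 0 -0.05 0 0 -19 0.5" --pt "0 0 -0.13 0 0 -28.5 0.5" --pt "0 0 -0.22 0 0 -38 0.5" --pt "0 0 -0.31 0 0 -47.5 0.5" --pt "0 0 -0.4 0 0 -57 0.5" --pt "0 0 -0.49 0 0 -66.5 0.5" --pt "0 0 -0.58 0 0 -76 0.5" --pt "0 0 -0.67 0 0 -85.5 0.5" --pt "0 0 -0.76 0 0 -95 0.5" --pt "0 0 -0.85 0 0 -104.5 0.5" --pt "0 0 -0.94 0 0 -114 0.5"

```text
clock: 13.88
ee_pos: [0.5939, 0.2606, 0.1042]
orientation: [[-0.925, 0.093, 0.369], [0.123, 0.991, 0.06], [-0.36, 0.101, -0.927]]
contact_force: [-4.4, -1.2, 0.3]
finger_gap: 0.0652
gripper_force: 68.8
```

Request:
arm_command --pt "0 0 -0.12 0 0 -9 0.5" --pt "0 0 -0.24 0 0 -18 0.5" --pt "0 0 -0.36 0 0 -27 0.5" --pt "0 0 -0.5 0 0 -36 0.5" --pt "0 0 -0.6 0 0 -40 0.5"

```text
clock: 14.5
ee_pos: [0.5927, 0.2604, 0.1103]
orientation: [[-0.769, -0.521, 0.371], [-0.54, 0.839, 0.06], [-0.342, -0.154, -0.927]]
contact_force: [-0.3, -0.0, -1.1]
finger_gap: 0.0659
gripper_force: 68.5
```

Run:
```python
from h import *
s=ctrl.sense(); print(s["clock"],s["ee_pos"],np.round(s["q"],1),"case",(s["ee_pos"]-O)@C,s["finger_gap"],s["gripper_force"],s["contact_force"]); inc(w(0,.09,.17),tool(-114))
t,f=eyes.grab_frame("top"),eyes.grab_frame("scene")
b=f["frame"][130:330,290:490]; a=t["frame"][90:290,110:310]
cv2.imwrite("pics/p5.png",cv2.resize(np.hstack([a,b]),None,fx=2,fy=2))
```

```text
14.5 [0.59268034 0.26040116 0.11032641] [  4.2  41.3 -58.4 114.7  75.   47.2  24.6] case [-0.00025119  0.09046853  0.07638238] 0.0658525672260808 68.4781102091074 [-0.29822611 -0.02597729 -1.09784307]
inc [-0.01, -0.06, -9.36] [-0.07, 0.04, 0.13]
```

View pics/p5.png

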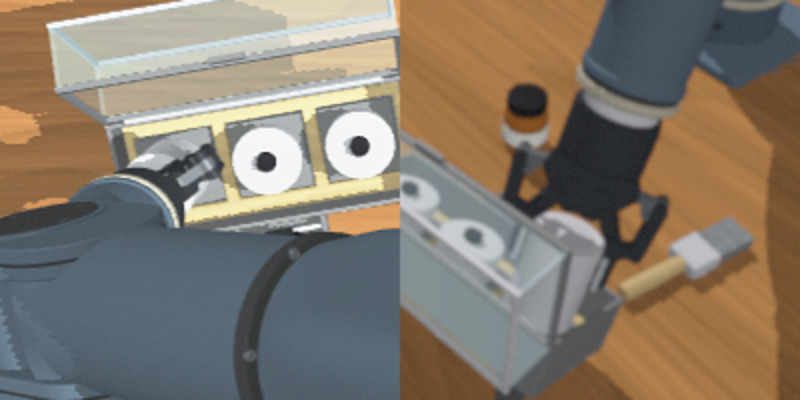

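The cover is drawn 14.7 mm and the wrist carries only about 1.1 N, the cover's own weight, so the inner can stayed. Now draw it straight off.

Request:
arm_command --pt "0 0 -0.6 0 0 0 0.5" --pt "0 0 -1.5 0 0 0 0.5" --pt "0 0 -2.5 0 0 0 0.5" --pt "0 0 -3.5 0 0 0 0.5" --pt "0 0 -4.5 0 0 0 0.5" --pt "0 0 -5.5 0 0 0 0.5" --pt "0 0 -6.5 0 0 0 0.5" --pt "0 0 -7.5 0 0 0 0.5" --pt "0 0 -8.5 0 0 0 0.5" --pt "0 0 -9.5 0 0 0 0.5" --pt "0 0 -10.5 0 0 0 0.5" --pt "0 0 -11 0 0 0 0.5"

```text
clock: 16.1
ee_pos: [0.5519, 0.2542, 0.2133]
orientation: [[-0.77, -0.519, 0.372], [-0.537, 0.841, 0.061], [-0.344, -0.153, -0.926]]
contact_force: [1.1, 0.5, -2.0]
finger_gap: 0.0659
gripper_force: 68.4
```

```bash
cat > t3.py <<'E'
from fk import *
s=ctrl.sense(); print(s["clock"],s["ee_pos"],np.round(s["q"],1),"case",(s["ee_pos"]-O)@C,s["finger_gap"],s["contact_force"])
Rn=np.array(s["orientation"]); q=np.array(s["q"]); p=np.array(s["ee_pos"])
h=.0397+.004
up=R.align_vectors([[0,0,-1]],[Rn[:,2]])[0].as_matrix()@Rn   # least turn to vertical
Z=R.from_euler("z",30,degrees=True).as_matrix()
b=BAS+[0,0,.0397]
for n,Rf in (("0",up),("-100",R.from_euler("z",-25,degrees=True).as_matrix()@up)):
    print(n); W=[(p+[-.02,-.0,.06],Rn),([.53,.02,.27],Rf),([.60,-.154,.25],Rf),(b+[0,0,.10],Rf),(b,Rf)]
    path(q,W)
    a=None
    for x in W: a=inc(*x,a); print(np.round(a[0],3))
E
python3 t3.py
```

```text
16.1 [0.55192575 0.2541813  0.21332608] [ 10.3  31.3 -67.  113.4  59.9  51.   35.2] case [1.11048216e-04 9.09323749e-02 1.87324745e-01] 0.06593418072780742 [ 1.10049614  0.51823861 -2.03601512]
0
[17.8, 25.2, -75.0, 112.8, 50.5, 52.5, 42.0] err 0.0
[40.3, 37.0, -79.9, 98.2, 37.4, 77.4, 76.8] err 0.0
[48.9, 45.3, -76.8, 88.3, 44.3, 81.8, 92.9] err 0.0
[42.6, 54.2, -70.4, 87.4, 52.1, 75.8, 89.9] err 0.0
[41.5, 60.5, -66.1, 91.7, 58.8, 68.4, 85.6] err 0.0
inc [-0.53, 0.12, -6.3] [0.0, 0.0, 0.0]
[0.532 0.254 0.273]
inc [12.85, -19.55, -1.18] [-9.0, 20.23, 0.0]
[0.53 0.02 0.27]
inc [3.69, -18.39, 2.0] [0.0, 0.0, 0.0]
[ 0.6   -0.154  0.25 ]
inc [-4.81, -3.24, 10.63] [0.0, 0.0, 0.0]
[ 0.658 -0.155  0.144]
inc [-0.0, -0.0, 10.0] [0.0, 0.0, 0.0]
[ 0.658 -0.155  0.044]
-100
[17.8, 25.2, -75.0, 112.8, 50.5, 52.5, 42.0] err 0.0
[38.6, 33.3, -73.2, 98.3, 33.1, 73.9, 56.6] err 0.0
[47.2, 41.8, -69.9, 88.4, 39.8, 78.0, 71.9] err 0.0
[40.8, 51.1, -63.8, 87.5, 47.4, 71.6, 68.4] err 0.0
[39.4, 57.3, -59.4, 91.8, 54.0, 63.6, 63.9] err 0.0
inc [-0.53, 0.12, -6.3] [0.0, 0.0, 0.0]
[0.532 0.254 0.273]
inc [12.85, -19.55, -1.18] [-4.44, 21.86, 24.69]
[0.53 0.02 0.27]
inc [-4.43, -18.22, 2.0] [0.0, 0.0, 0.0]
[ 0.6   -0.154  0.25 ]
inc [-5.73, -0.9, 10.63] [0.0, 0.0, 0.0]
[ 0.658 -0.155  0.144]
inc [-0.0, -0.0, 10.0] [0.0, 0.0, 0.0]
[ 0.658 -0.155  0.044]
```

The cover is off by 126 mm. Raise, then carry it in front of the lid while righting it.

Request:
arm_command --pt "-0.1 0 -1.5 0 0 0 0.5" --pt "-0.3 0 -3.2 0 0 0 0.5" --pt "-0.5 0.1 -5 0 0 0 0.5" --pt "-0.5 0.1 -6.3 0 0 0 0.5" --pt "-0.5 0.1 -6.3 0 0 0 0.5"

```text
clock: 16.73
ee_pos: [0.532, 0.254, 0.2735]
orientation: [[-0.77, -0.518, 0.373], [-0.537, 0.841, 0.061], [-0.345, -0.153, -0.926]]
contact_force: [0.2, -0.3, -2.7]
finger_gap: 0.0659
gripper_force: 68.5
```

Request:
arm_command --pt "1.5 -2.2 -0.1 -0.5 2.5 2.8 0.5" --pt "3 -4.5 -0.3 -1 5 5.6 0.5" --pt "4.5 -7 -0.4 -1.6 7.7 8.6 0.5" --pt "6 -9.3 -0.6 -2.1 10.3 11.7 0.5" --pt "7.7 -11.7 -0.7 -2.7 13 14.7 0.5" --pt "9.3 -14 -0.8 -3.2 15.8 17.8 0.5" --pt "11 -16.7 -1 -3.8 18.7 21 0.5" --pt "12.8 -19.5 -1.2 -4.4 21.9 24.7 0.5" --pt "12.8 -19.5 -1.2 -4.4 21.9 24.7 0.5" --pt "12.8 -19.5 -1.2 -4.4 21.9 24.7 0.5"

```text
clock: 17.98
ee_pos: [0.53, 0.0205, 0.269]
orientation: [[-0.99, -0.143, -0.001], [-0.143, 0.99, -0.001], [0.001, -0.0, -1.0]]
contact_force: [0.1, 0.6, -1.1]
finger_gap: 0.0656
gripper_force: 68.5
```

Request:
arm_command --pt "-0.6 -2.5 0.2 0 0 0 0.5" --pt "-1.2 -5 0.5 0 0 0 0.5" --pt "-2 -8 0.9 0 0 0 0.5" --pt "-2.8 -11 1.2 0 0 0 0.5" --pt "-3.5 -14 1.5 0 0 0 0.5" --pt "-4 -16 1.8 0 0 0 0.5" --pt "-4.4 -18.2 2 0 0 0 0.5" --pt "-4.4 -18.2 2 0 0 0 0.5"

```text
clock: 18.98
ee_pos: [0.5999, -0.1551, 0.249]
orientation: [[-0.99, -0.141, -0.001], [-0.141, 0.99, -0.001], [0.002, -0.001, -1.0]]
contact_force: [-0.0, 0.1, -1.7]
finger_gap: 0.066
gripper_force: 68.5
```

Run:
```python
from h import *
s=ctrl.sense(); print(s["clock"],s["ee_pos"],np.round(s["q"],1),s["finger_gap"],s["contact_force"])
Rn=np.array(s["orientation"]); up=R.align_vectors([[0,0,-1]],[Rn[:,2]])[0].as_matrix()@Rn
inc(BAS+[0,0,.0397+.10],up);inc(BAS+[0,0,.0397],up)
t,f=eyes.grab_frame("top"),eyes.grab_frame("scene")
a=t["frame"][60:260,120:480]; b=f["frame"][80:280,170:370]
cv2.imwrite("pics/p6.png",cv2.resize(np.hstack([a,b]),None,fx=1.4,fy=1.4))
```

```text
18.975 [ 0.59990351 -0.15514588  0.24896712] [ 47.3  40.3 -68.2  88.3  38.   77.5  73.4] 0.06595822735106707 [-0.02472229  0.07455138 -1.69036177]
inc [-5.77, -0.77, 10.52] [-0.05, -0.09, -0.0]
inc [-5.79, -0.76, 20.52] [-0.05, -0.09, -0.0]
```

View pics/p6.png

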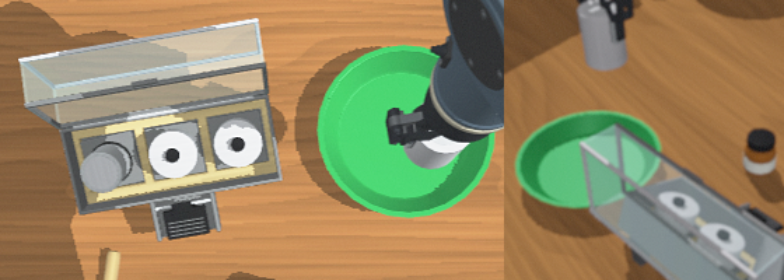

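The inner can still stands in its pocket (left, at about (103,165)), and the cover hangs upright over the basin. Now lower it.

Request:
arm_command --pt "-1.5 -0.2 2 0 0 0 0.5" --pt "-3 -0.4 5 0 0 0 0.5" --pt "-4.5 -0.6 8 0 0 0 0.5" --pt "-5.8 -0.8 11 0 0 0 0.5" --pt "-5.8 -0.8 14 0 0 0 0.5" --pt "-5.8 -0.8 16.5 0 0 0 0.5" --pt "-5.8 -0.8 18 0 0 0 0.5" --pt "-5.8 -0.8 19 0 0 0 0.5" --pt "-5.8 -0.8 19.5 0 0 0 0.5" --pt "-5.8 -0.8 19.8 0 0 0 0.5" --pt "-5.8 -0.8 19.8 0 0 0 0.5"

```text
clock: 20.45
ee_pos: [0.6582, -0.1535, 0.0519]
orientation: [[-0.99, -0.143, -0.0], [-0.143, 0.99, -0.001], [0.001, -0.001, -1.0]]
contact_force: [0.1, -0.3, -2.1]
finger_gap: 0.0657
gripper_force: 68.4
```

Request:
arm_command --pt "0 0 0.15 0 0 0 0.5" --pt "0 0 0.3 0 0 0 0.5" --pt "0 0 0.45 0 0 0 0.5" --pt "0 0 0.55 0 0 0 0.5" --pt "0 0 0.55 0 0 0 0.5"

```text
clock: 21.08
ee_pos: [0.658, -0.1534, 0.0459]
orientation: [[-0.99, -0.143, -0.001], [-0.143, 0.99, -0.001], [0.001, -0.001, -1.0]]
contact_force: [-0.4, 0.2, -1.7]
finger_gap: 0.0656
gripper_force: 68.4
```

Request:
arm_command --pt "0 0 0.08 0 0 0 0.5" --pt "0 0 0.16 0 0 0 0.5" --pt "0 0 0.24 0 0 0 0.5" --pt "0 0 0.24 0 0 0 0.5"

```text
clock: 21.58
ee_pos: [0.658, -0.1535, 0.0435]
orientation: [[-0.99, -0.143, -0.001], [-0.143, 0.99, -0.001], [0.001, -0.001, -1.0]]
contact_force: [-0.3, 0.1, -1.7]
finger_gap: 0.0654
gripper_force: 68.4
```

Request:
arm_command --pt "0 0 0.08 0 0 0 0.5" --pt "0 0 0.16 0 0 0 0.5" --pt "0 0 0.16 0 0 0 0.5"

```text
clock: 21.95
ee_pos: [0.6581, -0.1534, 0.0424]
orientation: [[-0.99, -0.143, -0.001], [-0.143, 0.99, -0.001], [0.001, -0.001, -1.0]]
contact_force: [-1.9, -0.7, 3.0]
finger_gap: 0.0658
gripper_force: 68.8
```

Request:
arm_command --pt "0 0 0.08 0 0 0 0.5" --pt "0 0 0.16 0 0 0 0.5" --pt "0 0 0.16 0 0 0 0.5"

```text
clock: 22.32
ee_pos: [0.6582, -0.1534, 0.0423]
orientation: [[-0.99, -0.143, -0.0], [-0.143, 0.99, -0.002], [0.0, -0.002, -1.0]]
contact_force: [-6.4, -2.0, 15.9]
finger_gap: 0.0654
gripper_force: 70.0
```

It is standing on the floor (16 N). Relieve the push, open, then go straight up.

Request:
arm_command --pt "0 0 -0.15 0 0 0 0.5" --pt "0 0 -0.15 0 0 0 0.3" --pt "0 0 -0.15 0 0 0 0.22" --pt "0 0 -0.15 0 0 0 0.15" --pt "0 0 -0.15 0 0 0 0.08" --pt "0 0 -0.15 0 0 0 0" --pt "0 0 -0.15 0 0 0 0" --pt "0 0 -0.15 0 0 0 0" --pt "0 0 -0.15 0 0 0 0"

```text
clock: 23.45
ee_pos: [0.658, -0.1534, 0.0419]
orientation: [[-0.99, -0.143, -0.001], [-0.143, 0.99, -0.001], [0.001, -0.001, -1.0]]
contact_force: [0.3, -0.6, -0.4]
finger_gap: 0.0855
gripper_force: 0.0
```

Request:
arm_command --pt "0 0 -1 0 0 0 0" --pt "0 0 -2.5 0 0 0 0" --pt "0 0 -5 0 0 0 0" --pt "0 0 -8 0 0 0 0" --pt "0 0 -12 0 0 0 0" --pt "0 0 -16 0 0 0 0" --pt "0 0 -20 0 0 0 0" --pt "0 0 -20 0 0 0 0" --pt "0 0 -20 0 0 0 0"

```text
clock: 24.58
ee_pos: [0.6581, -0.1531, 0.2429]
orientation: [[-0.99, -0.143, -0.0], [-0.143, 0.99, -0.002], [0.0, -0.002, -1.0]]
contact_force: [0.5, -0.1, -0.5]
finger_gap: 0.0856
gripper_force: 0.0
```

Run:
```python
from h import *
s=ctrl.sense(); print(s["clock"],s["ee_pos"],s["finger_gap"],s["contact_force"])
t,f=eyes.grab_frame("top"),eyes.grab_frame("scene")
a=t["frame"][60:300,120:480]; b=f["frame"][80:320,170:390]
cv2.imwrite("pics/p7.png",cv2.resize(np.hstack([a,b]),None,fx=1.35,fy=1.35))
```

```text
24.575 [ 0.65805464 -0.15314865  0.24285562] 0.0855664787148223 [ 0.52358373 -0.05462989 -0.45051358]
```

View pics/p7.png

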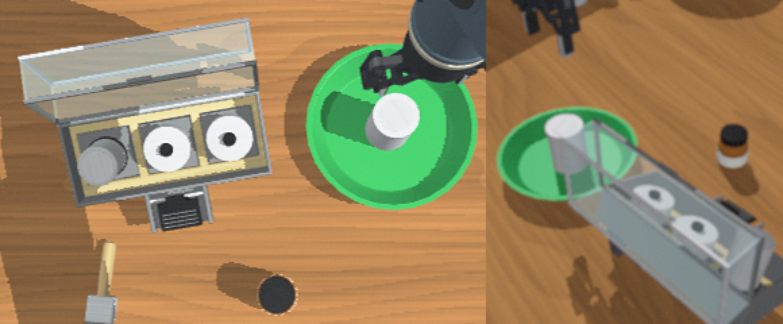

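The cover stands upright mid-basin (about (395,118)). The inner can, jars, brush and amber jar look unmoved, the lid is open, and the hand is clear. Handing in.

```bash
python3 -c "
from cell import order
print(order.close_job())"
```

```text
the job is handed in; nothing more can be done
None
```

I handed the job in at about 24.6 s. The lid is open, the cover stands upright and mouth down near the basin's centre, and the inner canister is still in its pocket. In the last pictures the jars, brush and amber jar looked unmoved. The release press peaked near 50 N through one fingertip, over the 6 N advised; the handing-in gave no verdict.

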